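# Lower the ratchet hold-down onto the housing

## Robot

A 6-joint arm with a two-finger parallel gripper is mounted at the origin on a cart in front of the work surface, level with it; the furniture and walls round the work are solid. World frame = base frame: x ahead of the robot, y to its left, z up, the work surface at z = 0. Lengths are in m, angles in rad, forces in N, time in s.
With the tool pointing down it reaches from about 0.25 to 0.725 m from the base axis. Payload 4 kg.
Tool frame: the origin (TCP) lies on the centre line of the jaws, within the pads' length; the fingertips stand 22 mm ahead of it and the grasp point (between the pads) lies 3 mm ahead of it; z points along the fingers, y is the line along which they close (so a half turn about z gives the same grasp; the last joint's range is limited). The gripper opens to 85 mm and grips with 20 to 120 N. Pads are 22 mm wide; open, the fingers measure 114 mm over their backs; the gripper's body (76 mm by 85 mm) begins 54 mm behind the grasp point. The pads swing forward as they close: fully open they stand 13 mm farther back than shut.
Start: joints at [1.301, 0.241, 0.005, 1.335, 0, 1.571], TCP at [0.133, 0.482, 0.253] pointing down, gripper open.
Joint ranges: [-2.72, 2.72], [-1.05, 1.87], [-1.09, 1.28], [-1.99, 2.15], [-1.42, 1.44], [-3.14, 3.14]. Speed limits (rad/s): [2.79, 2.79, 3.14, 3.14, 3.14, 3.14].

## Interface

Orientations are given as a unit quaternion [x, y, z, w].
In Python, from workcell import bot gives the robot as it stands.
- The arm moves only by the shell command python3 -m inch 'ROWS'. ROWS is JSON, one flat list of numbers, 7 for each row, row after row: the shift along the world's x, y, z in mm, then the turn, a rotation vector about the world's x, y, z in rad, then the opening in per cent of the stroke, from 0 (shut) to 100 (fully open). A call has 1 to 8 rows; each row is the pose to reach, as a shift and turn from the pose commanded when the call began; what a row does not reach only later rows make up. A row lasts 1/12 s, in which the tool goes at most 41.7 mm and 7.16 degrees, less where a joint would pass 70% of its speed; a pose out of reach is approached as far as the arm can. A call with a gripper value outside its range is refused whole. The fingers move at their own pace and stop on an object; the grip force is fixed at half the most. Time passes only in rows, so rows that repeat a pose let the fingers close. It gives the time, the measured TCP pose, the force, the opening and the grip force at its end, in the units of the state.
- bot.get_obs(): the state, without advancing time (a new reading comes with each control period).
- bot.camera(name): name is "scene" or "top"; returns the picture (384x512x3 uint8, blue, green, red); there is no depth.
- bot.camera_info(name): a dict with "intrinsics" (3x3 intrinsics, pixels), "camera_from_world" (4x4, takes a point from world to camera coordinates). Camera axes: x right, y down, z forward; pixel columns grow to the right and rows downward; lengths in m; the calibration is good to about 2 mm. A picture is of the moment at which its call begins. camera_info takes no time and is no camera call.
- bot.job_done(): hands the job in; it is judged then, once.
Trained networks look in the newest picture that a camera, given by its name, has taken for a name from the list of things; names that differ only in an ending like _2 or _b are one class to them, and where a whole thing is asked for, a point or a joint stands for the part that bears it (a point fixed in the world has none). Each returns a list of dicts, best first, with "confidence" (0 to 1); they miss things now and then, are a little off and sometimes report something else, mostly with a low value. They report only what shows in the picture. A call takes as long as a camera call.
- bot.silhouettes(camera, target): "mask" (384x512 bool, what is visible of it) and "uv" ([column, row] in pixels, amid what is visible of it).
- bot.spot_point(camera, target): "uv" ([column, row] in pixels: a listed point, or the origin of a listed thing).
The state is a dict: "clock": time; "joint_pos": joint angles; "joint_vel": joint speeds; "tau": joint torques, N m; "eef_pos": TCP position; "tool_rot": TCP orientation; "ft_force": force on the tool from outside, world axes, zero at the start; "ft_torque": the same for the moment, N m; "grip_width": finger opening in m; "grasp_force": force on a finger pad.
Only numpy, scipy, OpenCV 4.12 (cv2) and the standard library are available. Lean on these libraries where they do the work, as an engineer would, in place of code of your own. Each camera call takes 0.05 s, during which the arm holds its last target. There are 200 camera calls.

## Task

The raised arm of the bench hold-down is propped up by its ratchet. Squeeze the release trigger in the side of its handle, keep it squeezed and swing the lever down until you feel its foot come to rest on the grey housing below, without forcing it, then let go of the handle so that the housing stays lightly clamped on its rest.

Things in the scene. Friction and masses are not known exactly. Their poses are not given: they have to be found in the camera images.
- fixture: The hold-down fixture, fixed to the bench: a steel base plate 250 x 150 x 12 mm with a yoke at its far end that carries the lever, and a toothed quadrant on the right side (-y) of the yoke. Origin on the bench surface under the plate (5 mm to +x of the plate's centre); x points from the handle towards the yoke, y along the lever's hinge axis (to the left), z up.
- lever_pivot (a point): Point on the lever's hinge axis, 120 mm above the bench and 85 mm towards +x from the fixture's origin. Its frame turns with the lever: y along the hinge axis, -x along the lever from the hinge to the handle.
- lever_grip (a point): Middle of the lever's black rubber handle, 215 mm from the hinge. The handle is 110 mm long (160 to 270 mm from the hinge), 28 mm wide along the hinge axis and 27 mm high; a round end cap of 32 mm diameter follows. Pinch it from above with the fingers on its left and right side (closing along the hinge axis, fixture y): that squeezes the trigger, and the handle may turn between the fingers as it swings.
- lever (a joint): Angle of the lever, rad: 0 = level, positive = handle raised; range -0.2 to 0.85, starts at about 0.35 to 0.75. The ratchet (a tooth every 0.18 rad) stops the lever from swinging down, after at most one tooth of free play, unless the trigger is fully squeezed. It stays where it is left (stiff hinge): it takes about 2 N at the handle to move it down with the trigger squeezed.
- trigger_face (a point): Middle of the outer face of the release trigger, a black ribbed paddle 70 mm long and 13.5 mm high in the right side (fixture -y) of the handle, 213 mm from the hinge; it stands 8 mm proud of the handle's side, so handle and trigger together are 35 mm wide.
- trigger (a joint): How far the trigger is squeezed in, m: 0 = out, 0.0075 = fully in, almost flush with the handle. The teeth are clear from about 0.006 on. A spring pushes it out with 7 N (out) to 9 N (in): grip with 20 N or more.
- foot: Origin at the lowest point of the round black foot (30 mm wide) under the lever, 100 mm from the hinge and 58 mm below the lever's middle line. The foot is sprung: it yields up to 8 mm, with about 2 to 14 N, and is then solid.
- housing: The grey terminal housing, a loose closed box 95 mm (along fixture x) by 131 mm by 46 mm high, lying on the work rest under the foot. Origin at the middle of its underside; z points up.
- work_rest: Work rest, a fixed aluminium plate 85 x 105 x 8 mm on a screw column, on which the housing lies; its height differs from job to job (top 22 to 45 mm above the bench), so that the lever comes to rest between about -0.1 and 0.2 rad. Origin at the middle of its top.

How it is judged:
By the outcome, as a careful person would: the job done as asked, in the order asked, and still so for the second after the job is handed in, with the robot touching nothing.
It also fails if it takes over 43 s, if anything falls off the work surface, if the arm or the gripper's body presses on something with over 40 N, if the wrist force passes 120 N, or if a joint passes its speed limit or range.

## Working session

There is one attempt and no reset: what is moved stays moved. The work goes in short steps, Python scripts to look and compute and a shell command to move; the robot and the scene stay as the last step left them, time stands still between calls to the robot, and variables do not carry over. Pictures are saved under pics/ and viewed, at most 10 in all, crops included, and the job is handed in when it is done.

```bash
mkdir -p pics; ls; python3 - <<'E'
from workcell import bot
import cv2,numpy as np
for c in("scene","top"):
    cv2.imwrite(f"pics/{c}0.png",bot.camera(c))
    i=bot.camera_info(c);print(c,np.round(i["intrinsics"],1).tolist(),np.round(i["camera_from_world"],3).tolist())
    for t in("fixture","lever_pivot","lever_grip","trigger_face","foot","housing","work_rest"):
        print(t,[(np.round(d["uv"],1).tolist(),round(d["confidence"],2)) for d in bot.spot_point(c,t)[:2]])
o=bot.get_obs();print(o)
E
```

```text
pics
scene [[350.2, 0.0, 251.4], [0.0, 350.2, 189.5], [0.0, 0.0, 1.0]] [[0.734, -0.679, -0.01, -0.197], [-0.328, -0.341, -0.881, 0.383], [0.595, 0.65, -0.473, 0.374], [0.0, 0.0, 0.0, 1.0]]
fixture [([249.7, 213.6], 0.84)]
lever_pivot [([273.9, 164.4], 0.56)]
lever_grip [([249.8, 213.5], 0.57)]
trigger_face [([225.1, 134.9], 0.94)]
foot [([237.8, 171.5], 0.58)]
housing [([242.5, 204.3], 0.7), ([225.7, 133.1], 0.37)]
work_rest [([243.6, 200.2], 0.87)]
top [[450.6, 0.0, 254.0], [0.0, 450.6, 191.6], [0.0, 0.0, 1.0]] [[-0.023, -1.0, -0.002, 0.318], [-0.99, 0.023, -0.138, 0.588], [0.138, -0.002, -0.99, 0.85], [0.0, 0.0, 0.0, 1.0]]
fixture [([234.8, 202.3], 0.97)]
lever_pivot [([233.3, 145.0], 0.65)]
lever_grip [([236.4, 231.5], 0.75), ([233.0, 199.6], 0.65)]
trigger_face [([235.2, 231.6], 0.76), ([225.2, 207.1], 0.17)]
foot []
housing [([223.2, 206.2], 0.87)]
work_rest []
{'clock': 0.8, 'joint_pos': array([1.30097472e+00, 2.40566230e-01, 5.05261916e-03, 1.33521490e+00,
       1.75728004e-05, 1.57082220e+00]), 'joint_vel': array([ 0.00084134, -0.00025641, -0.00057787, -0.00021546,  0.0003362 ,
       -0.00055502]), 'tau': array([-5.80678289e-06, -3.72151637e+01,  2.52679628e+01,  9.14902685e-04,
        2.89175966e-05,  4.71385491e-07]), 'eef_pos': array([0.13327977, 0.48192787, 0.25334347]), 'tool_rot': array([ 1.34514743e-01,  9.90911592e-01,  3.47826512e-05, -4.14618018e-06]), 'ft_force': array([0.5385138 , 0.19439265, 0.16475934]), 'ft_torque': array([ 0.01612437, -0.06070024, -0.00266869]), 'grasp_force': 0.0, 'grip_width': 0.08535498484984844}
```

View pics/scene0.png

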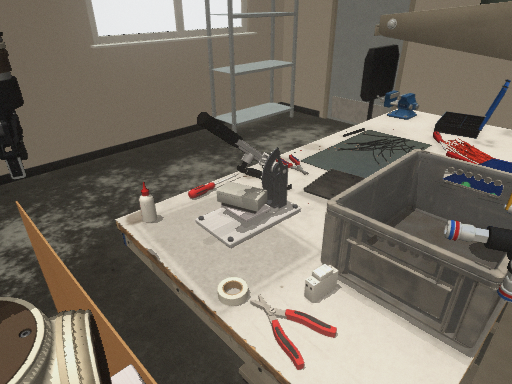

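View pics/top0.png

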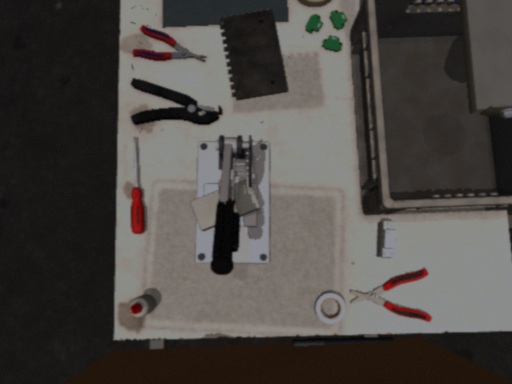

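Scene: the lever is raised towards the robot, its handle end at (203,118) and the yoke at (275,180). Top: plate corners are about (197,141), (270,141), (270,263) and (195,263), with the handle cap at (222,266). I'll enlarge both views to read them more precisely.

```bash
python3 - <<'E'
import cv2,numpy as np
a=cv2.imread("pics/top0.png")[130:275,180:290];b=cv2.imread("pics/scene0.png")[105:245,185:310]
a=cv2.convertScaleAbs(cv2.resize(a,(396,522),interpolation=cv2.INTER_CUBIC),alpha=1.5,beta=15)
b=cv2.convertScaleAbs(cv2.resize(b,(400,448),interpolation=cv2.INTER_CUBIC),alpha=1.5,beta=15)
o=np.zeros((522,796,3),np.uint8);o[:,:396]=a;o[:448,396:]=b
cv2.imwrite("pics/crop.png",o)
E
```

```text
(no output)
```

View pics/crop.png

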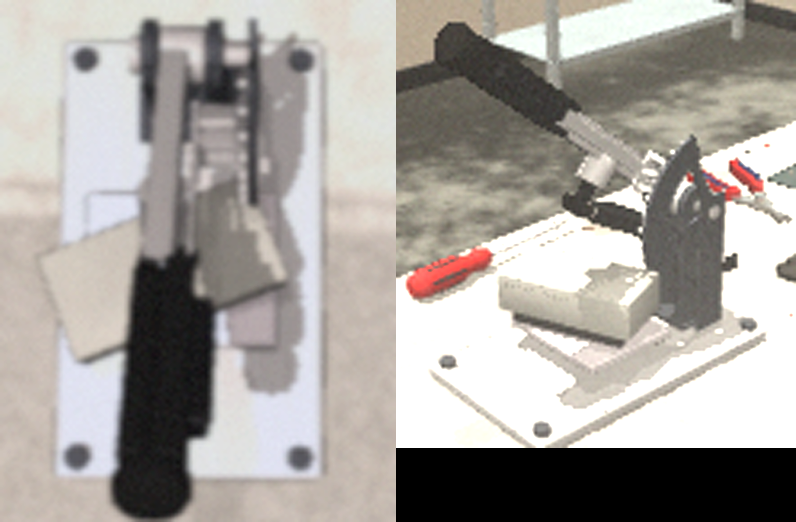

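```bash
cat > geo.py <<'E'
import numpy as np
from workcell import bot
C={c:bot.camera_info(c) for c in("scene","top")}
def proj(c,p):
    M=np.array(C[c]["camera_from_world"]);q=M[:3,:3]@p+M[:3,3];k=np.array(C[c]["intrinsics"])@q;return k[:2]/k[2]
def fw(s,p):
    c,n=np.cos(s[2]),np.sin(s[2]);return np.array([s[0]+c*p[0]-n*p[1],s[1]+n*p[0]+c*p[1],p[2]])
def lv(s,r,y=0,up=0,q=None):
    q=s[3] if q is None else q
    return fw(s,[.085-r*np.cos(q)+up*np.sin(q),y,.12+r*np.sin(q)+up*np.cos(q)])
E
python3 - <<'E'
from geo import *
from scipy.optimize import least_squares
T=lambda u,v:np.array([180+u/3.6,130+v/3.6]);S=lambda u,v:np.array([185+(u-396)/3.2,105+v/3.2])
z=.012
def pts(s):
    i=s[4];R=s[5];o=[]
    for sx,sy,u,v in[(1,1,86,59),(1,-1,301,60),(-1,-1,301,457),(-1,1,77,456)]:
        o.append(("top",fw(s,[-.005+sx*(.125-i),sy*(.075-i),z]),T(u,v),1,"scr"))
    for sx,sy,u,v in[(1,1,66,42),(-1,-1,324,476),(-1,1,54,476)]:
        o.append(("top",fw(s,[-.005+sx*.125,sy*.075,z]),T(u,v),1,"cor"))
    for sx,sy,u,v in[(-1,1,448,361),(-1,-1,542,429),(1,-1,748,324)]:
        o.append(("scene",fw(s,[-.005+sx*(.125-i),sy*(.075-i),z]),S(u,v),1,"scr"))
    o.append(("top",lv(s,R),T(151,488),1,"cap"));o.append(("scene",lv(s,R),S(455,44),1,"cap"))
    o.append(("scene",lv(s,.213,-.022),np.array([225.1,134.9]),.5,"trig"))
    o.append(("top",lv(s,.213,-.022),np.array([235.2,231.6]),.5,"trig"))
    o.append(("scene",lv(s,0),np.array([273.9,164.4]),.3,"piv"))
    return o
f=lambda s:np.concatenate([(proj(c,p)-m)*w for c,p,m,w,_ in pts(s)])
r=least_squares(f,[.55,.04,0,.55,.012,.275],loss="soft_l1")
print(np.round(r.x,4))
for c,p,m,w,n in pts(r.x):print(n,c,np.round(proj(c,p)-m,1))
np.save("s.npy",r.x);s=r.x
o=np.array(bot.get_obs()["eef_pos"])
for R in(.205,.215):print(R,lv(s,R))
E
```

```text
[ 0.5866  0.3475 -0.0288  0.69    0.0126  0.2767]
scr top [-0.3  0.1]
scr top [0.2 0.1]
scr top [-0.1 -0.5]
scr top [-0.2 -0.6]
cor top [-0.7 -1.2]
cor top [-0.2  0.6]
cor top [-0.2  0.2]
scr scene [-0.3  1.1]
scr scene [-0.2  1.1]
scr scene [-0.3  1.1]
cap top [ 0.2 -0.2]
cap scene [-0.7  0.2]
trig scene [ 3.4 -0.2]
trig top [ 4.3 -0.5]
piv scene [-0.1  2.5]
0.205 [0.51347451 0.349596   0.25048578]
0.215 [0.50576506 0.34981773 0.25685094]
```

```bash
cat >> geo.py <<'E'
from scipy.spatial.transform import Rotation as Ro
def tool(s,t): return Ro.from_euler("z",s[2])*Ro.from_euler("y",t)*Ro.from_quat([0,1,0,0])
def tcp(s,q,t,back=0,r=.213,y=0): return lv(s,r,y,q=q)-(.003+back)*tool(s,t).apply([0,0,1])
def delta(p,R):
    o=bot.get_obs();d=(np.array(p)-o["eef_pos"])*1000;w=(R*Ro.from_quat(o["tool_rot"]).inv()).as_rotvec()
    return np.round(d,1).tolist(),np.round(w,3).tolist()
E
python3 - <<'E'
from geo import *
from scipy.optimize import least_squares
s=np.load("s.npy");q=s[3]
for b in(0,.1):print(tcp(s,q,.35,b),delta(tcp(s,q,.35,b),tool(s,.35)))
T=lambda u,v:np.array([180+u/3.6,130+v/3.6]);S=lambda u,v:np.array([185+(u-396)/3.2,105+v/3.2])
for a,b in[(T(78,362),S(500,278)),(T(288,275),S(632,315))]:
    r=least_squares(lambda p:np.r_[proj("top",p)-a,proj("scene",p)-b],[.55,.35,.08]);print(r.x,r.fun)
E
```

```text
[0.50833522 0.34974381 0.25839602] ([375.1, -132.2, 5.1], [0.052, 0.347, 0.239])
[0.54261083 0.34875802 0.3523333 ] ([409.3, -133.2, 99.0], [0.052, 0.347, 0.239])
[0.51948488 0.40353491 0.07792074] [ 0.42224987 -0.58528456 -1.00379458  0.03751533]
[0.56279234 0.2931728  0.07226294] [ 0.38266381 -0.47045253 -0.78502685  0.0837053 ]
```

```bash
python3 -m inch '[0,0,40,0,0,0,100, 30,-10,80,0,0,0.05,100, 65,-20,120,0,0,0.1,100, 100,-32,140,0,0.05,0.15,100, 138,-44,150,0,0.1,0.2,100, 175,-56,150,0.02,0.15,0.239,100, 212,-68,150,0.03,0.2,0.239,100, 250,-80,150,0.04,0.25,0.239,100]'
python3 - <<'E'
from geo import *
s=np.load("s.npy");print(delta(tcp(s,s[3],.35,.1),tool(s,.35)))
E
```

```text
clock: 1.47
eef_pos: [0.374, 0.4046, 0.4048]
tool_rot: [0.014, 0.992, 0.005, -0.126]
ft_force: [0.3, 2.9, 0.4]
grip_width: 0.0856
grasp_force: 0.0
([168.6, -55.8, -52.5], [-0.003, 0.098, 0.001])
```

```bash
python3 -m inch '[35,-12,0,0,0.03,0,100, 70,-24,0,0,0.06,0,100, 105,-36,0,0,0.098,0,100, 135,-47,0,0,0.098,0,100, 159,-53,-20,0,0.098,0,100, 159,-53,-51,0,0.098,0,100, 159,-53,-51,0,0.098,0,100, 159,-53,-51,0,0.098,0,100]'
python3 - <<'E'
from geo import *
import cv2
s=np.load("s.npy");print(delta(tcp(s,s[3],.35,.1),tool(s,.35)))
print(delta(tcp(s,s[3],.35),tool(s,.35)),np.round(bot.get_obs()["joint_pos"],2))
a=bot.camera("top")[120:290,160:320];b=bot.camera("scene")[60:240,160:340]
o=np.zeros((420,796,3),np.uint8);o[:,:395]=cv2.resize(a,(395,420));o[:,396:]=cv2.resize(b,(400,420))
cv2.imwrite("pics/pre.png",cv2.convertScaleAbs(o,alpha=1.5,beta=15))
E
```

```text
clock: 2.13
eef_pos: [0.5195, 0.3464, 0.3365]
tool_rot: [0.016, 0.985, 0.006, -0.169]
ft_force: [-0.6, -0.3, 0.5]
grip_width: 0.0851
grasp_force: 0.0
([23.1, 2.4, 15.8], [-0.006, 0.011, 0.006])
([-11.2, 3.4, -78.1], [-0.006, 0.011, 0.006]) [0.51 0.81 1.1  2.15 0.18 0.52]
```

View pics/pre.png

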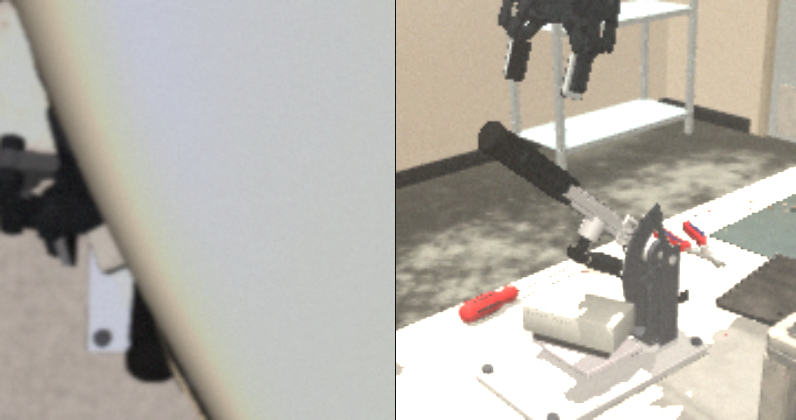

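The jaws hang above the handle at about (545,75) with the handle at (540,165), open across it. Joint 4 is at its limit, so I'll use a smaller tilt.

```bash
python3 -m inch '[0,0,0,0,-0.1,0,100, 0,0,0,0,-0.1,0,100, 0,0,0,0,-0.1,0,100, 0,0,0,0,-0.1,0,100]'
python3 - <<'E'
from geo import *
s=np.load("s.npy")
for b in(.1,.05,0):print(delta(tcp(s,s[3],.25,b),tool(s,.25)),np.round(bot.get_obs()["joint_pos"],2))
E
```

```text
clock: 2.57
eef_pos: [0.5184, 0.3472, 0.3447]
tool_rot: [0.014, 0.993, 0.01, -0.114]
ft_force: [-0.5, 0.0, 0.5]
grip_width: 0.0853
grasp_force: 0.0
([14.4, 1.9, 10.7], [-0.016, 0.021, 0.002]) [0.53 0.69 0.92 1.99 0.14 0.55]
([2.0, 2.2, -37.7], [-0.016, 0.021, 0.002]) [0.53 0.69 0.92 1.99 0.14 0.55]
([-10.3, 2.6, -86.2], [-0.016, 0.021, 0.002]) [0.53 0.69 0.92 1.99 0.14 0.55]
```

```bash
python3 -m inch '[1,2,-15,-0.016,0.021,0,100, 2,2,-38,-0.016,0.021,0,100, -3,2,-58,-0.016,0.021,0,100, -8,3,-76,-0.016,0.021,0,100, -10,3,-86,-0.016,0.021,0,100, -10,3,-86,-0.016,0.021,0,100, -10,3,-86,-0.016,0.021,0,100, -10,3,-86,-0.016,0.021,0,100]'
python3 - <<'E'
from geo import *
import cv2
s=np.load("s.npy")
print(delta(tcp(s,s[3],.25),tool(s,.25)),np.round(bot.get_obs()["joint_pos"],2))
a=bot.camera("top")[120:290,160:320];b=bot.camera("scene")[60:240,160:340]
o=np.zeros((420,796,3),np.uint8);o[:,:395]=cv2.resize(a,(395,420));o[:,396:]=cv2.resize(b,(400,420))
cv2.imwrite("pics/pre2.png",cv2.convertScaleAbs(o,alpha=1.5,beta=15))
E
```

```text
clock: 3.23
eef_pos: [0.5106, 0.3504, 0.2566]
tool_rot: [0.016, 0.992, 0.002, -0.125]
ft_force: [0.2, 0.3, 0.1]
grip_width: 0.0853
grasp_force: 0.0
([-2.6, -0.7, 1.9], [0.001, -0.001, 0.004]) [0.54 0.67 0.65 1.77 0.13 0.56]
```

View pics/pre2.png

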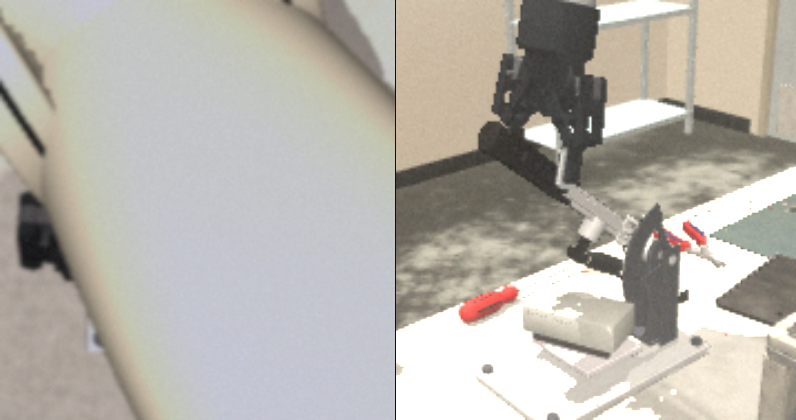

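The right finger, tip at (568,180), stands in front of the handle and the left one is behind it. I'll correct by 3 mm and close.

```bash
python3 -m inch '[-3,-1,2,0,0,0,100, -3,-1,2,0,0,0,60, -3,-1,2,0,0,0,40, -3,-1,2,0,0,0,30, -3,-1,2,0,0,0,20, -3,-1,2,0,0,0,10, -3,-1,2,0,0,0,0, -3,-1,2,0,0,0,0]'
python3 -m inch '[0,0,0,0,0,0,0,0,0,0,0,0,0,0,0,0,0,0,0,0,0,0,0,0,0,0,0,0]'
```

```text
clock: 4.0
eef_pos: [0.506, 0.3508, 0.2558]
tool_rot: [0.016, 0.992, 0.002, -0.127]
ft_force: [-0.4, 5.7, 2.0]
grip_width: 0.0264
grasp_force: 60.3
clock: 4.33
eef_pos: [0.506, 0.3508, 0.2558]
tool_rot: [0.016, 0.992, 0.002, -0.127]
ft_force: [-0.3, 5.4, 0.9]
grip_width: 0.026
grasp_force: 60.3
```

```bash
cat > arc.py <<'E'
from geo import *
import sys
s=np.load("s.npy");o=bot.get_obs();p=np.array(o["eef_pos"]);P=lv(s,0);ax=fw(s,[0,1,0])-fw(s,[0,0,0])
R=Ro.from_quat(o["tool_rot"]);g=p+.003*R.apply([0,0,1])-P;c=fw(s,[1,0,0])-fw(s,[0,0,0])
print("q",np.arctan2(g[2],-g@c),"r",np.linalg.norm(g),"y",g@ax,"tilt",np.arcsin(np.clip(-R.apply([0,0,1])@c,-1,1)),o["ft_force"],o["grip_width"],o["clock"])
for dq in map(float,sys.argv[1:]):
    T=Ro.from_rotvec(-dq*ax);print(dq,np.round((T.apply(p-P)-(p-P))*1000,1).tolist(),np.round(-dq*ax,3).tolist())
E
python3 arc.py .02 .04 .06 .08 .1 .12 .14 .16
```

```text
q 0.6740582515732683 r 0.21296376700303465 y 0.000990731191647292 tilt 0.2548740352313628 [-0.27945664  5.36818555  0.8701089 ] 0.02602572512867581 4.3333
0.02 [-2.7, 0.1, -3.3] [-0.001, -0.02, -0.0]
0.04 [-5.3, 0.2, -6.7] [-0.001, -0.04, -0.0]
0.06 [-7.8, 0.2, -10.2] [-0.002, -0.06, -0.0]
0.08 [-10.3, 0.3, -13.7] [-0.002, -0.08, -0.0]
0.1 [-12.7, 0.4, -17.2] [-0.003, -0.1, -0.0]
0.12 [-15.1, 0.4, -20.8] [-0.003, -0.12, -0.0]
0.14 [-17.3, 0.5, -24.4] [-0.004, -0.14, -0.0]
0.16 [-19.5, 0.6, -28.1] [-0.005, -0.16, -0.0]
```

```bash
python3 -m inch '[-2.7,0,-3.3,0,-0.02,0,0, -5.3,0,-6.7,-0.001,-0.04,0,0, -7.8,0,-10.2,-0.002,-0.06,0,0, -10.3,0,-13.7,-0.002,-0.08,0,0]'
python3 arc.py .03 .06 .09 .12 .15 .18 .21 .24
```

```text
clock: 4.67
eef_pos: [0.4957, 0.3511, 0.2421]
tool_rot: [0.016, 0.996, 0.002, -0.087]
ft_force: [0.5, 7.3, 1.4]
grip_width: 0.0262
grasp_force: 60.6
q 0.5940666317911337 r 0.21294783646893653 y 0.0009898732169720454 tilt 0.1736249708123394 [0.54002766 7.32423389 1.35508424] 0.026226189528382696 4.6667
0.03 [-3.6, 0.1, -5.3] [-0.001, -0.03, -0.0]
0.06 [-7.0, 0.2, -10.8] [-0.002, -0.06, -0.0]
0.09 [-10.3, 0.3, -16.3] [-0.003, -0.09, -0.0]
0.12 [-13.4, 0.4, -21.9] [-0.003, -0.12, -0.0]
0.15 [-16.3, 0.5, -27.7] [-0.004, -0.15, -0.0]
0.18 [-19.0, 0.5, -33.5] [-0.005, -0.18, -0.0]
0.21 [-21.6, 0.6, -39.4] [-0.006, -0.21, -0.0]
0.24 [-24.0, 0.7, -45.3] [-0.007, -0.24, -0.0]
```

```bash
python3 -m inch '[-2.4,0,-3.5,0,-0.02,0,0, -4.7,0,-7.1,-0.001,-0.04,0,0, -7,0.2,-10.8,-0.002,-0.06,0,0, -9.2,0.2,-14.4,-0.002,-0.08,0,0, -11.4,0.3,-18.1,-0.003,-0.1,0,0, -13.4,0.4,-21.9,-0.003,-0.12,0,0, -15.3,0.4,-25.7,-0.004,-0.14,0,0]'
python3 arc.py .02 .04 .06 .08 .1 .12 .14 .16 .18 .2
```

```text
clock: 5.25
eef_pos: [0.4804, 0.3515, 0.2165]
tool_rot: [0.016, 1.0, 0.001, -0.017]
ft_force: [-0.5, 6.8, 0.6]
grip_width: 0.0264
grasp_force: 60.6
q 0.45446222922028245 r 0.21290021764970068 y 0.0009612807735326057 tilt 0.033621745810299294 [-0.53193654  6.77170454  0.5610061 ] 0.026366114088817477 5.25
0.02 [-1.9, 0.1, -3.8] [-0.001, -0.02, -0.0]
0.04 [-3.7, 0.1, -7.7] [-0.001, -0.04, -0.0]
0.06 [-5.4, 0.2, -11.6] [-0.002, -0.06, -0.0]
0.08 [-7.1, 0.2, -15.6] [-0.002, -0.08, -0.0]
0.1 [-8.7, 0.2, -19.6] [-0.003, -0.1, -0.0]
0.12 [-10.2, 0.3, -23.6] [-0.003, -0.12, -0.0]
0.14 [-11.6, 0.3, -27.6] [-0.004, -0.14, -0.0]
0.16 [-12.9, 0.4, -31.7] [-0.005, -0.16, -0.0]
0.18 [-14.2, 0.4, -35.8] [-0.005, -0.18, -0.0]
0.2 [-15.3, 0.4, -39.9] [-0.006, -0.2, -0.0]
```

```bash
python3 -m inch '[-1.9,0,-3.8,0,-0.02,0,0, -3.7,0,-7.7,-0.001,-0.04,0,0, -5.4,0.2,-11.6,-0.002,-0.06,0,0, -7.1,0.2,-15.6,-0.002,-0.08,0,0, -8.7,0.2,-19.6,-0.003,-0.1,0,0, -10.2,0.3,-23.6,-0.003,-0.12,0,0, -11.6,0.3,-27.6,-0.004,-0.14,0,0, -12.9,0.4,-31.7,-0.005,-0.16,0,0]'
python3 - <<'E'
from geo import *
import cv2
f=[]
b=bot.camera("scene")
for i in range(8): f.append(bot.get_obs()["ft_force"]); bot.camera("scene")
print(np.mean(f,0),np.std(f,0))
cv2.imwrite("pics/mid.png",cv2.convertScaleAbs(cv2.resize(b[90:250,170:330],(600,600),interpolation=cv2.INTER_CUBIC),alpha=1.5,beta=15))
E
python3 arc.py .01 .02 .03 .04 .05 .06 .07 .08
```

```text
clock: 5.92
eef_pos: [0.4676, 0.3519, 0.1849]
tool_rot: [0.016, 0.998, 0.0, 0.063]
ft_force: [-0.9, 5.7, 1.1]
grip_width: 0.0261
grasp_force: 60.5
[ 0.10528304  7.03736627 -3.68480176] [1.33353828 0.49993909 0.68724412]
q 0.29087595241607733 r 0.21291293766293937 y 0.0009584760038128597 tilt -0.1240838880419115 [-0.75737226  6.63404    -2.70361554] 0.026247955398249326 6.3667
0.01 [-0.6, 0.0, -2.0] [-0.0, -0.01, -0.0]
0.02 [-1.2, 0.0, -4.1] [-0.001, -0.02, -0.0]
0.03 [-1.8, 0.1, -6.2] [-0.001, -0.03, -0.0]
0.04 [-2.4, 0.1, -8.2] [-0.001, -0.04, -0.0]
0.05 [-2.9, 0.1, -10.3] [-0.001, -0.05, -0.0]
0.06 [-3.5, 0.1, -12.4] [-0.002, -0.06, -0.0]
0.07 [-4.0, 0.1, -14.4] [-0.002, -0.07, -0.0]
0.08 [-4.5, 0.1, -16.5] [-0.002, -0.08, -0.0]
```

View pics/mid.png

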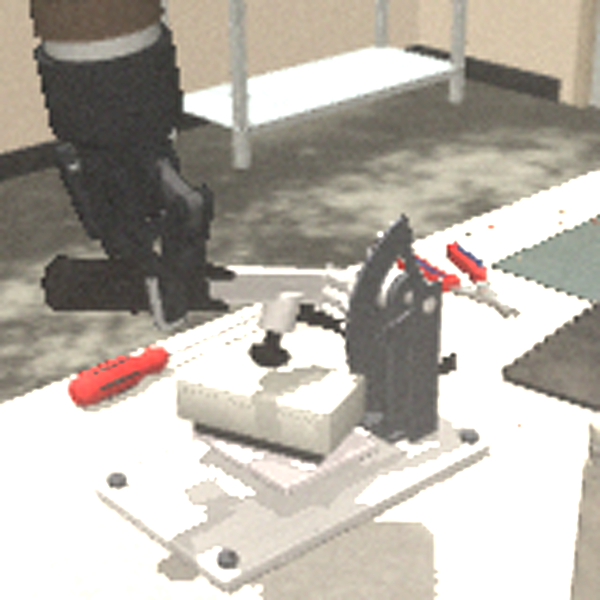

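The lever follows the gripper. The foot at (270,360) is still clear above the housing top, whose near edge runs from (180,390) to (330,430). From here I'll go on more slowly.

```bash
python3 -m inch '[-0.6,0,-2,0,-0.01,0,0, -1.2,0,-4.1,-0.001,-0.02,0,0, -1.8,0.1,-6.2,-0.001,-0.03,0,0, -2.4,0.1,-8.2,-0.001,-0.04,0,0, -2.9,0.1,-10.3,-0.001,-0.05,0,0, -3.5,0.1,-12.4,-0.002,-0.06,0,0, -4,0.1,-14.4,-0.002,-0.07,0,0, -4.5,0.1,-16.5,-0.002,-0.08,0,0]'
cat > ft.py <<'E'
from geo import *
f=[];m=[]
for i in range(6):
    o=bot.get_obs();f.append(o["ft_force"]);m.append(o["ft_torque"]);bot.camera("scene")
print("rest",np.round(np.mean(f,0),2),np.round(np.mean(m,0),3))
E
python3 ft.py; python3 arc.py .005 .01 .015 .02 .025 .03 .035 .04
```

```text
clock: 7.03
eef_pos: [0.4631, 0.352, 0.1685]
tool_rot: [0.016, 0.995, -0.0, 0.103]
ft_force: [-1.1, 6.2, 0.7]
grip_width: 0.0261
grasp_force: 60.6
rest [ 0.06  6.77 -1.78] [0.896 0.295 0.133]
q 0.21333272163980982 r 0.21288779668481939 y 0.0009711933952408956 tilt -0.20456029610387175 [ 0.07311595  7.38866097 -1.90531041] 0.02590434367901877 7.3333
0.005 [-0.2, 0.0, -1.0] [-0.0, -0.005, -0.0]
0.01 [-0.5, 0.0, -2.1] [-0.0, -0.01, -0.0]
0.015 [-0.7, 0.0, -3.1] [-0.0, -0.015, -0.0]
0.02 [-0.9, 0.0, -4.2] [-0.001, -0.02, -0.0]
0.025 [-1.1, 0.0, -5.2] [-0.001, -0.025, -0.0]
0.03 [-1.3, 0.0, -6.3] [-0.001, -0.03, -0.0]
0.035 [-1.6, 0.0, -7.3] [-0.001, -0.035, -0.0]
0.04 [-1.8, 0.1, -8.4] [-0.001, -0.04, -0.0]
```

```bash
python3 -m inch '[-0.5,0,-2.1,0,-0.01,0,0, -0.9,0,-4.2,-0.001,-0.02,0,0]'; python3 -m inch '[-0.5,0,-2.1,0,-0.01,0,0, -0.9,0,-4.2,-0.001,-0.02,0,0]'; python3 -m inch '[-0.5,0,-2.1,0,-0.01,0,0]';  python3 ft.py; python3 arc.py .005 .01 .02 .03 .04
```

```text
clock: 7.5
eef_pos: [0.4621, 0.3521, 0.1642]
tool_rot: [0.016, 0.994, -0.0, 0.112]
ft_force: [-0.7, 5.8, 0.2]
grip_width: 0.0264
grasp_force: 60.7
clock: 7.67
eef_pos: [0.4613, 0.3521, 0.1603]
tool_rot: [0.016, 0.992, -0.001, 0.123]
ft_force: [-1.0, 5.3, 2.8]
grip_width: 0.0262
grasp_force: 60.9
clock: 7.75
eef_pos: [0.461, 0.3521, 0.1584]
tool_rot: [0.016, 0.992, -0.001, 0.128]
ft_force: [-0.7, 5.7, 3.2]
grip_width: 0.0262
grasp_force: 60.8
rest [0.16 5.9  0.18] [0.788 0.468 0.18 ]
q 0.1657934824061597 r 0.2128874369986397 y 0.0009895250358360995 tilt -0.2551820672864628 [-0.86231706  6.28692539 -0.46775008] 0.026305366621091085 8.05
0.005 [-0.2, 0.0, -1.1] [-0.0, -0.005, -0.0]
0.01 [-0.4, 0.0, -2.1] [-0.0, -0.01, -0.0]
0.02 [-0.7, 0.0, -4.2] [-0.001, -0.02, -0.0]
0.03 [-1.0, 0.0, -6.3] [-0.001, -0.03, -0.0]
0.04 [-1.4, 0.0, -8.5] [-0.001, -0.04, -0.0]
```

```bash
python3 -m inch '[-0.2,0,-1.1,0,-0.005,0,0, -0.4,0,-2.1,0,-0.01,0,0]'; python3 ft.py; python3 arc.py .005 .01 .02
python3 - <<'E'
from geo import *
import cv2
b=bot.camera("scene")
cv2.imwrite("pics/c1.png",cv2.convertScaleAbs(cv2.resize(b[145:225,205:305],(800,600)[:1]*1+(600,) if 0 else (750,600),interpolation=cv2.INTER_CUBIC),alpha=1.1))
E
```

```text
clock: 8.22
eef_pos: [0.4607, 0.3521, 0.1565]
tool_rot: [0.016, 0.991, -0.0, 0.133]
ft_force: [-0.4, 4.8, 4.4]
grip_width: 0.0261
grasp_force: 60.9
rest [-0.29  5.5   2.48] [0.662 0.677 0.146]
q 0.1578779027168613 r 0.21286270384373066 y 0.0010028769749989156 tilt -0.2655903195418866 [-0.93812126  4.91177959  1.83208818] 0.026107225715847174 8.5167
0.005 [-0.2, 0.0, -1.1] [-0.0, -0.005, -0.0]
0.01 [-0.4, 0.0, -2.1] [-0.0, -0.01, -0.0]
0.02 [-0.7, 0.0, -4.2] [-0.001, -0.02, -0.0]
```

View pics/c1.png

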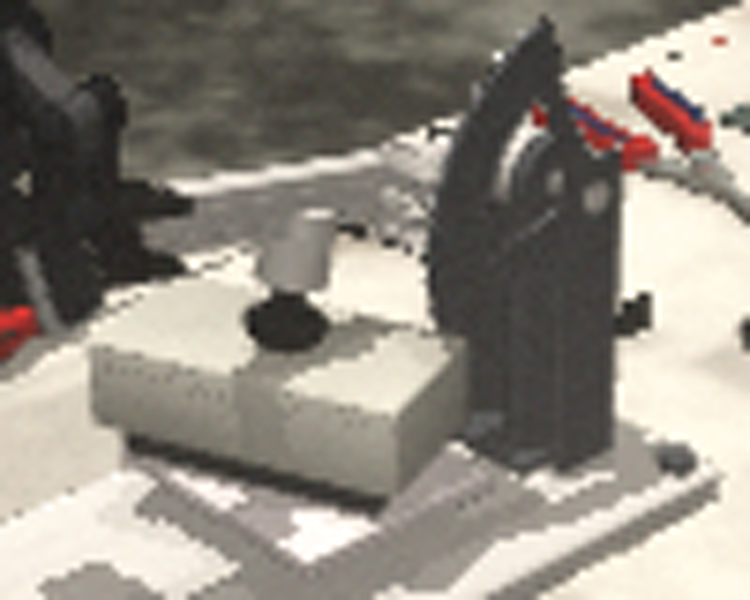

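The foot at (287,325) sits on the housing top with its shadow joined to it. The force while moving has risen from about 0.5 N to 4.4 N, so the foot is lightly loaded, and I'll let go.

```bash
python3 -m inch '[0,0,0,0,0,0,30, 0,0,0,0,0,0,50, 0,0,0,0,0,0,70, 0,0,0,0,0,0,100, 0,0,0,0,0,0,100, 0,0,0,0,0,0,100, 0,0,0,0,0,0,100, 0,0,0,0,0,0,100]'
python3 -m inch '[-3,0,10,0,0,0,100, -8,0,29,0,0,0,100, -16,0,58,0,0,0,100, -24,0,87,0,0,0,100, -32,0,116,0,0,0,100, -40,0,145,0,0,0,100, -40,0,145,0,0,0,100, -40,0,145,0,0,0,100]'
python3 - <<'E'
from geo import *
import cv2
b=bot.camera("scene")
cv2.imwrite("pics/end.png",cv2.resize(b[125:245,165:315],(750,600),interpolation=cv2.INTER_CUBIC))
d=bot.spot_point("scene","foot");print([(x["uv"],x["confidence"]) for x in d])
s=np.load("s.npy")
for q in(.14,.16,.18,.2):print(q,[proj("scene",lv(s,r,q=q)).round(1).tolist() for r in(.1,s[5])],proj("scene",lv(s,.1,up=-.058,q=q)).round(1))
E
```

```text
clock: 9.23
eef_pos: [0.4604, 0.3496, 0.1551]
tool_rot: [0.017, 0.991, -0.003, 0.132]
ft_force: [-0.2, 0.6, -0.3]
grip_width: 0.0851
grasp_force: 0.0
clock: 9.9
eef_pos: [0.4208, 0.3506, 0.3036]
tool_rot: [0.017, 0.991, -0.001, 0.134]
ft_force: [-0.0, -0.3, -0.8]
grip_width: 0.085
grasp_force: 0.0
[([239.4, 187.8], 0.56)]
0.14 [[245.6, 172.9], [184.4, 186.0]] [243.6 194. ]
0.16 [[245.7, 172.2], [184.5, 183.7]] [243.4 193.4]
0.18 [[245.8, 171.4], [184.6, 181.3]] [243.1 192.8]
0.2 [[245.9, 170.7], [184.8, 178.9]] [242.9 192.1]
```

View pics/end.png

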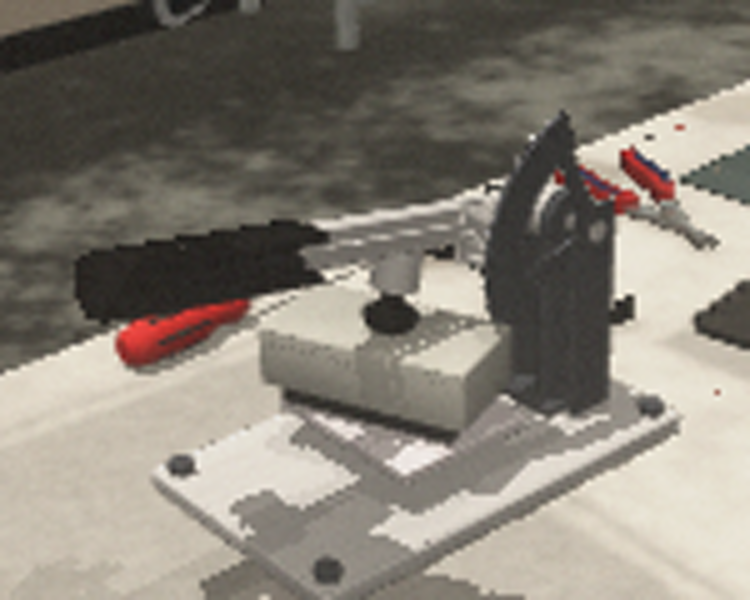

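The lever stays down after release, with the cap at crop (97,285), which puts it at about 0.17 rad. The foot at (390,315) rests on the housing and the housing hasn't moved. Handing in.

```bash
python3 -c "
from workcell import bot
print(bot.job_done())"
```

```text
the job is handed in; nothing more can be done
None
```

The trigger was squeezed and held while the lever swung down to about 0.17 rad; I felt the foot meet the housing at about 4 N, then let go and backed the robot clear. The last picture shows the foot still on the housing and the housing unmoved, though the light clamping force after release is my estimate rather than a measurement; the job is handed in, with no verdict returned.

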